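Close the filter drawer and find the socket for its clamp nut

ROBOT

A 6-joint arm with a two-finger parallel gripper is mounted at the origin on the work surface. World frame = base frame: x ahead of the robot, y to its left, z up, the work surface at z = 0. Lengths are in m, angles in rad, forces in N, time in s.
With the tool pointing down it reaches from about 0.375 to 0.975 m from the base axis. Payload 3.8 kg.
Tool frame: the origin (TCP) lies between the finger pads; the fingertips stand 22 mm ahead of it and the grasp point (between the pads) lies 3 mm ahead of it; z points along the fingers, y is the direction in which the jaws open and shut (so a half turn about z gives the same grasp; the last joint's range is limited). The gripper opens to 85 mm and grips with 20 to 120 N. Pads are 22 mm wide; open, the fingers measure 114 mm over their backs; the gripper's body (76 mm by 85 mm) begins 54 mm behind the grasp point. The pads swing forward as they close: fully open they stand 13 mm farther back than shut.
Start: joints at [-1.2, 0.264, 1.604, -0, 1.274, -0.037], TCP at [0.268, -0.62, 0.229] pointing down, gripper open.
Joint ranges: [-2.63, 2.63], [-0.94, 2.18], [0.31, 2.57], [-1.31, 4.45], [0, 2.66], [-2.55, 2.55]. Speed limits (rad/s): [2.57, 2.57, 3.14, 3.14, 3.14, 3.14].

INTERFACE

Orientations are given as a rotation vector (axis times angle).
In Python, from workcell import * gives the robot as it stands.
- The arm moves only by the tool step_arm, never from a script. Its argument "motion" is a list that holds one entry, the list of rows, each a list of 7 numbers: the finger opening in m, from 0 to 0.0854, then the shift along the world's x, y, z in m, then the turn, a rotation vector about the world's x, y, z in degrees. A call has exactly 8 rows; each row is the pose to reach, as a shift and turn from the pose measured when the call began; what a row does not reach only later rows make up. A row lasts 1/8 s, in which the tool goes at most 62.5 mm and 10.7 degrees, less where a joint would pass 70% of its speed; a pose out of reach is approached as far as the arm can. A call with a gripper value outside its range is refused whole. The fingers move at their own pace and stop on an object; "newtons" is the grip in N (left out, the last holds). Time passes only in rows, so rows that repeat a pose let the fingers close, or fill a call up. It gives the time, the measured TCP pose, the force and the opening at its end, in the units of the state.
- read_state(): the state, without advancing time (a new reading comes with each control period).
- read_camera(name): name is "scene" or "top" or "wrist"; returns (picture, depth): 384x512x3 uint8, blue, green, red; 384x512 float32, m along the optical axis (not along the pixel's ray), 0 where there is no reading.
- get_calibration(name): a dict with "K" (3x3 intrinsics, pixels), "world_from_camera" (4x4, takes a point from camera to world coordinates). Camera axes: x right, y down, z forward; pixel columns grow to the right and rows downward; lengths in m; the calibration is good to about 2 mm. The wrist camera is an equidistant fisheye: a pixel r from the principal point sees the ray r / f radians off the axis. A picture is of the moment at which its call begins: read the wrist's pose just before it. get_calibration takes no time and is no camera call; for the wrist camera it gives the pose at the moment of the call.
- finish_job(): hands the job in, once; it reports no verdict.
Trained networks look in the newest picture that a camera, given by its name, has taken for a name from the list of things; names that differ only in an ending like _2 or _b are one class to them, and where a whole thing is asked for, a point or a joint stands for the part that bears it (a point fixed in the world has none). Each returns a list of dicts, best first, with "score" (0 to 1); they miss things now and then, are a little off and sometimes report something else, mostly with a low value. They report only what shows in the picture. A call takes as long as a camera call. They do not tell look-alikes from the thing itself.
- spot_in(camera, thing): "xyz" ([x, y, z] in m, in the coordinates of the camera as it stood for that picture, good to about 4 mm: the middle of the surface that is visible of it).
- regions_of(camera, thing): "region" (384x512 bool, what is visible of it).
The state is a dict: "time": time; "q": joint angles; "joint_vel": joint speeds; "joint_torque": joint torques, N m; "tool_pos": TCP position; "tcp_rot": TCP orientation; "wrist_force": force on the tool from outside, world axes, zero at the start; "torque": the same for the moment, N m; "width": opening from 0.0 (shut) to 1.0 (fully open).
Only numpy, scipy, OpenCV 4.12 (cv2) and the standard library are available. Lean on these libraries where they do the work, as an engineer would, in place of code of your own. Each camera call takes 0.05 s, during which the arm holds its last target. There are 200 camera calls.

TASK

The filter drawer of the small bench filter unit has been left open: first push it home until it clicks in at its detent. Then find which of the two sockets fits the hex clamp nut on top of the unit by trying them on it, standing one that does not fit upright back on the black mat, and finish still gripping the right socket, seated fully down over the nut, ready to tighten it. Leave everything else on the bench alone.

Things in the scene. Friction and masses are not known exactly. Their poses are not given: they have to be found in the camera images.
- unit: white bench filter unit with a blue drawer front, 240 mm deep (x), 220 mm wide (y), flat top 85 mm above the bench, fixed. Origin at the centre of its underside; its x axis points from the drawer front to the back, z up. A blue blower housing, 80 mm deep, 200 mm wide and 50 mm tall, stands on the rear of the top, its front face at x = +40 mm of the unit
- drawer (a joint): how far the filter drawer is pulled out, in m: 0 is home, it slides out along the unit's -x to 0.09 at most. Light sliding friction (1 to 2 N); between about 14 and 6 mm a sprung detent must be overcome (push of about 4 N in all), and from about 4 mm it draws the drawer in to 0
- drawer_handle (a point): middle of the steel bar handle on the drawer front: a round bar 11 mm thick and 110 mm long, parallel to the unit's y, 55 mm above the bench, 35 mm in front of the drawer's face (the point moves with the drawer; 155 mm in front of the unit's origin when the drawer is home)
- nut (a point): foot of the brass hex clamp nut, on its axis, on the unit's flat top (85 mm above the bench, 50 mm in front of the unit's origin; axes as the unit's). Fixed, does not turn; two flats face the unit's +x and -x. Nut size differs from job to job: exactly one of the two sockets fits, with 1 mm clearance at each flat, and goes down until its rim rests on the unit's top, its middle then 28 mm above this point
- nut_top (a point): centre of the nut's top face, 16 mm above its foot; the top edge has a 4 mm high, 2 mm wide bevel and a stud end, 9 mm thick, stands 4 mm above it. Around the nut is a fixed dark guard ring, 9 mm tall, with 1.5 mm clearance around the right socket. A wrong socket is stopped by the nut or the ring, at least 8 mm short of fully down
- mat: black rubber mat, 130 mm (x) by 200 mm (y), 4 mm thick, fixed; origin at the centre of its underside. The sockets stand on it in a row along its y, 90 mm apart, in either order
- socket_red_mid (a point): centre, half-way up, of the steel socket with the red band: a round cylinder 30 mm in outside diameter and 56 mm tall, standing mouth down, about 0.15 kg. Its six-sided opening is in its lower end, 24 mm deep, with two flats facing its own +x and -x; its upper 32 mm are solid
- socket_red: the same socket with the red band; origin at the centre of its lower rim, 28 mm below the middle, z up its axis
- socket_green_mid (a point): centre, half-way up, of the steel socket with the green band: a round cylinder 39 mm in outside diameter and 56 mm tall, standing mouth down, about 0.15 kg. Its six-sided opening is in its lower end, 24 mm deep, with two flats facing its own +x and -x; its upper 32 mm are solid
- socket_green: the same socket with the green band; origin at the centre of its lower rim, 28 mm below the middle, z up its axis
- jar_mid (a point): middle of a bystander: amber jar with a black lid, 56 mm in diameter, 85 mm tall
- beaker_mid (a point): middle of a bystander: clear plastic beaker, 68 mm in diameter, 85 mm tall
- dish_mid (a point): middle of a bystander: shallow glass dish, 90 mm in diameter, 16 mm tall
- screwdriver_mid (a point): middle of a bystander: screwdriver with an orange handle lying flat, 190 mm long
- wrench_mid (a point): middle of a bystander: steel spanner lying flat, 170 mm long, 8 mm thick
Things that resemble listed ones, but are neither listed nor needed, are in the scene too. What is shaped like the socket_red but blue is not meant. What is shaped like the mat but blue is not meant.

How it is judged:
On the way, in this order (a step that is already met when the one before it is completed fails the run):
1. the filter drawer is home at its detent (value of joint drawer below 0.003 m), for 0.2 s.
2. a socket is seated fully down over the nut (((horizontal distance between socket_red_mid and nut below 0.004 m and z of socket_red_mid in the frame of unit between 0.109 and 0.116 m and angle between socket_red_mid's own z axis and vertical below 0.1 rad) or (horizontal distance between socket_green_mid and nut below 0.004 m and z of socket_green_mid in the frame of unit between 0.109 and 0.116 m and angle between socket_green_mid's own z axis and vertical below 0.1 rad))), for 0.2 s.
At the end, for the whole second after the job is handed in: Drawer home (within 3 mm); the socket that fits is down over the nut (rim within 3 mm of the unit's top, within 4 mm of the nut's axis, upright within 0.1 rad), still gripped with over 2 N; the other stands upright on the black mat (value of joint drawer below 0.003 m and ((horizontal distance between socket_red_mid and nut below 0.004 m and z of socket_red_mid in the frame of unit between 0.109 and 0.116 m and angle between each of socket_red_mid, socket_green_mid's own z axis and vertical below 0.1 rad and contact force between the fingers and socket_red above 2 N and z of socket_green_mid in the frame of mat between 0.027 and 0.038 m and x of socket_green_mid in the frame of mat between -0.07 and 0.07 m and y of socket_green_mid in the frame of mat between -0.105 and 0.105 m) or (horizontal distance between socket_green_mid and nut below 0.004 m and z of socket_green_mid in the frame of unit between 0.109 and 0.116 m and angle between each of socket_green_mid, socket_red_mid's own z axis and vertical below 0.1 rad and contact force between the fingers and socket_green above 2 N and z of socket_red_mid in the frame of mat between 0.027 and 0.038 m and x of socket_red_mid in the frame of mat between -0.07 and 0.07 m and y of socket_red_mid in the frame of mat between -0.105 and 0.105 m))); the arm keeps its last pose, push and grip.
It fails at once if the jar is moved by more than 30 mm (distance of jar_mid from where it was at the start of the episode above 0.03 m).
It fails at once if the beaker is moved by more than 30 mm (distance of beaker_mid from where it was at the start of the episode above 0.03 m).
It fails at once if the dish is moved by more than 30 mm (distance of dish_mid from where it was at the start of the episode above 0.03 m).
It fails at once if the screwdriver is moved by more than 30 mm (distance of screwdriver_mid from where it was at the start of the episode above 0.03 m).
It fails at once if the wrench is moved by more than 30 mm (distance of wrench_mid from where it was at the start of the episode above 0.03 m).
It also fails if it takes over 72 s, if anything falls off the work surface, if the arm or the gripper's body presses on something with over 40 N, if the wrist force passes 120 N, or if a joint passes its speed limit or range.

## Working session

There is one attempt and no reset: what is moved stays moved. The work goes in short steps, Python scripts to look and compute and a tool call to move; the robot and the scene stay as the last step left them, time stands still between calls to the robot, and variables do not carry over. Pictures are saved under pics/ and viewed, on a budget of 10 in all, crops included, one or two more only if the job needs it, and the job is handed in when it is done.

Besides the shell and the picture viewer there is one more tool, called after ">>>" as a command line: name --argument value ..., lists and objects as JSON in quotes. step_arm: Moves the arm, as the interface text tells. Its arguments: {"type":"object","properties":{"motion":{"type":"array"},"newtons":{"type":"number"}},"required":["motion"]}

```bash
mkdir -p pics; cat > h.py <<'E'
from workcell import *
import numpy as np, cv2
def world(cam,p):
    T=np.array(get_calibration(cam)["world_from_camera"]); return T[:3,:3]@np.array(p)+T[:3,3]
def cloud(cam,d):
    c=get_calibration(cam);K=np.array(c["K"]);T=np.array(c["world_from_camera"])
    v,u=np.mgrid[:384,:512]
    P=np.stack([(u-K[0,2])/K[0,0]*d,(v-K[1,2])/K[1,1]*d,d],-1)
    return P@T[:3,:3].T+T[:3,3]
E
python3 - <<'E'
from h import *
ims=[]
for c in ["scene","top"]:
    im,d=read_camera(c); ims.append(im); np.save(f"{c}.npy",d); cv2.imwrite(f"{c}.png",im)
    P=cloud(c,d)
    for t in ["unit","drawer","drawer_handle","nut_top","nut","mat","socket_red","socket_green","jar_mid","beaker_mid","dish_mid","screwdriver_mid","wrench_mid"]:
        try:
            print(c,t,[(np.round(world(c,r["xyz"]),3).tolist(),round(r["score"],2)) for r in spot_in(c,t)[:3]])
        except Exception as e: print(c,t,e)
    cv2.imwrite(f"pics/{c}0.png",cv2.resize(im,(768,576)))
print(read_state())
E
```

```text
scene unit [([0.522, 0.164, 0.06], 0.6), ([0.721, 0.177, 0.086], 0.58), ([0.686, -0.311, 0.056], 0.49)]
scene drawer [([0.526, 0.17, 0.068], 0.77)]
scene drawer_handle [([0.52, 0.165, 0.062], 0.71), ([0.719, 0.175, 0.089], 0.56)]
scene nut_top [([0.722, 0.169, 0.084], 0.91)]
scene nut [([0.72, 0.173, 0.083], 0.91)]
scene mat [([0.504, -0.543, 0.005], 0.79), ([0.515, -0.288, 0.003], 0.7)]
scene socket_red [([0.517, -0.249, 0.043], 0.56), ([0.626, -0.215, 0.036], 0.56)]
scene socket_green [([0.522, -0.333, 0.046], 0.62)]
scene jar_mid [([0.683, -0.313, 0.056], 0.97), ([0.723, 0.171, 0.086], 0.61)]
scene beaker_mid [([0.462, 0.415, 0.057], 0.68)]
scene dish_mid [([0.7, -0.126, 0.007], 0.95)]
scene screwdriver_mid [([0.472, -0.052, 0.02], 0.8), ([0.523, 0.166, 0.064], 0.41)]
scene wrench_mid []
top unit [([0.656, 0.142, 0.083], 0.91)]
top drawer [([0.522, 0.153, 0.051], 0.87), ([0.448, 0.427, 0.041], 0.72)]
top drawer_handle [([0.523, 0.15, 0.051], 0.78)]
top nut_top [([0.653, 0.142, 0.083], 0.87)]
top nut [([0.651, 0.141, 0.082], 0.68)]
top mat [([0.503, -0.551, 0.004], 0.86), ([0.501, 
[... 407 characters left out ...]
p wrench_mid [([0.616, 0.412, 0.009], 0.48)]
{'time': 1.4, 'q': array([-1.19992724e+00,  2.63905838e-01,  1.60398026e+00,  3.28692840e-05,
        1.27368857e+00, -3.69218041e-02]), 'joint_vel': array([-0.00074566,  0.00259737, -0.00018861,  0.0003582 ,  0.00091057,
        0.00046054]), 'joint_torque': array([ 1.93993976e-03, -5.15046966e+01, -3.67712080e+01,  1.15253201e-04,
        8.07438500e-04, -2.12465983e-05]), 'tool_pos': array([ 0.26769133, -0.61966028,  0.22918646]), 'tcp_rot': array([3.07650612e+00, 6.36109964e-01, 5.33772560e-05]), 'wrist_force': array([-0.08279978, -0.7661524 , -0.83083588]), 'torque': array([-0.06026278,  0.02413284,  0.03376165]), 'width': 0.9989950989606672}
```

View pics/top0.png

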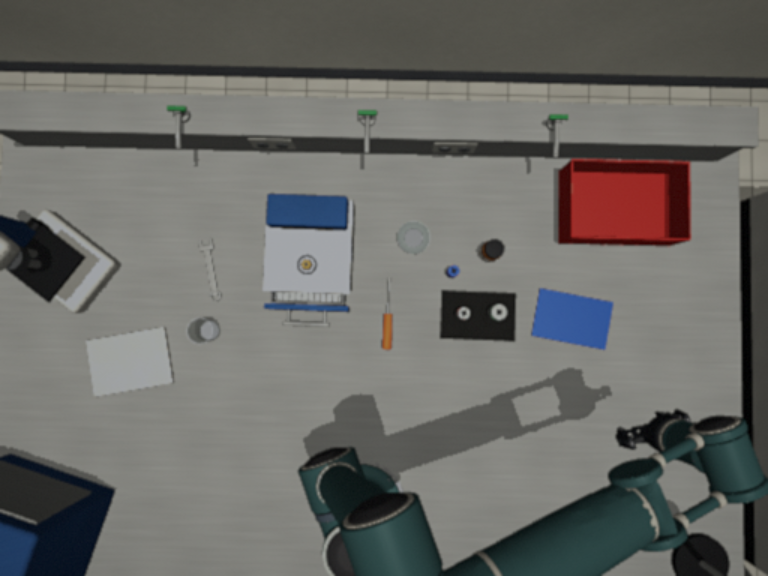

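View pics/scene0.png

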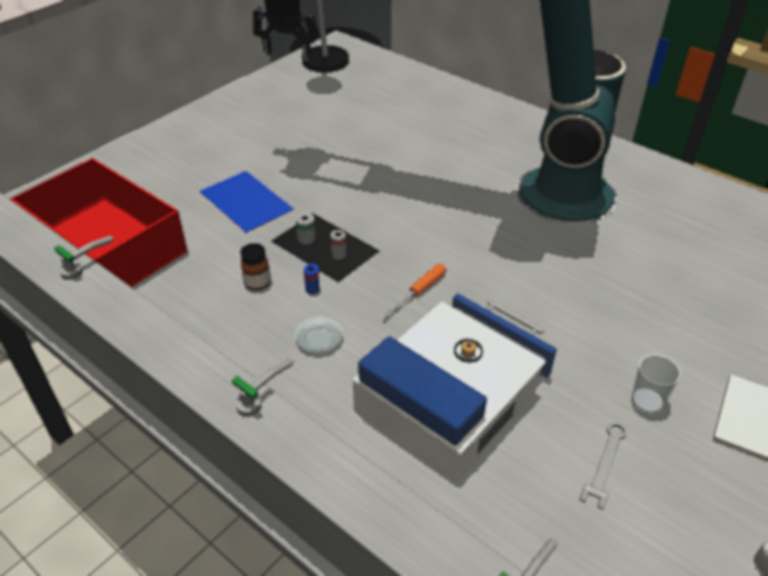

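The top view shows the unit at (308,245) with its drawer open, the handle at (307,323), and the nut at (306,265). The red socket is at (464,313), the green one at (499,312) on the black mat, and the blue look-alike at (453,271). The jar, dish and screwdriver are clear of these. Next I measure the geometry.

```bash
python3 - <<'E'
from h import *
for c in ["top","scene"]:
    im=cv2.imread(c+".png"); d=np.load(c+".npy"); P=cloud(c,d); x,y,z=P[...,0],P[...,1],P[...,2]
    hsv=cv2.cvtColor(im,cv2.COLOR_BGR2HSV); ok=d>0
    near=lambda a,b,r:ok&(np.hypot(x-a,y-b)<r)
    def rect(m,n):
        pts=np.c_[x[m],y[m]].astype(np.float32)
        r=cv2.minAreaRect(pts); print(c,n,m.sum(),np.round(r[0],4),np.round(r[1],3),round(r[2],2),"z",np.round(np.median(z[m]),4),"mean",pts.mean(0).round(4))
    rect(near(.7,.15,.2)&(z>.075)&(z<.095)&(hsv[...,1]<60),"unit top")
    rect(near(.78,.15,.15)&(z>.125)&(z<.145)&(hsv[...,1]>100),"housing")
    rect(near(.56,.15,.2)&(x<.6)&(z>.03)&(z<.1)&(hsv[...,1]>110)&(hsv[...,0]>95),"drawerfront")
    rect(near(.52,.15,.09)&(x<.542)&(z>.03)&(z<.075)&(hsv[...,1]<90),"handle")
    rect(near(.505,-.297,.15)&(z<.012)&(hsv[...,2]<70)&(hsv[...,0]*0+1>0),"mat")
    for n,a,b in(("red",.51,-.252),("green",.515,-.335)):
        for lo in(.045,.052): 
            m=near(a,b,.035)&(z>lo)&(z<.075)
            if m.sum()>3: rect(m,n+str(lo)); print(cv2.minEnclosingCircle(np.c_[x[m],y[m]].astype(np.float32)))
    m=near(.655,.142,.03)&(hsv[...,1]>90)
    if m.sum()>3: rect(m,"nut")
    m=near(.655,.142,.035)&(hsv[...,2]<110); rect(m,"ring") if m.sum()>3 else 0
E
```

```text
top unit top 2457 [0.6564 0.1476] [0.221 0.269] 89.33 z 0.0837 mean [0.6352 0.1442]
top housing 1088 [0.7491 0.1446] [0.196 0.077] 89.34 z 0.1338 mean [0.7485 0.1443]
top drawerfront 164 [0.5139 0.1479] [0.209 0.011] 89.26 z 0.0754 mean [0.5139 0.1464]
top handle 316 [0.5042 0.1499] [0.178 0.075] 89.96 z 0.0528 mean [0.5105 0.1474]
top mat 1340 [ 0.5294 -0.2993] [0.195 0.176] 88.81 z 0.0026 mean [ 0.504  -0.2965]
top red0.045 50 [ 0.5087 -0.253 ] [0.027 0.027] 88.8 z 0.0585 mean [ 0.5088 -0.254 ]
((0.5098444819450378, -0.25431111454963684), 0.015415279194712639)
top red0.052 47 [ 0.5087 -0.253 ] [0.027 0.027] 88.8 z 0.0593 mean [ 0.5089 -0.2543]
((0.509750485420227, -0.2546136975288391), 0.015225156210362911)
top green0.045 87 [ 0.5148 -0.3441] [0.035 0.038] 0.56 z 0.0588 mean [ 0.5146 -0.3433]
((0.514197051525116, -0.34467989206314087), 0.019648393616080284)
top green0.052 82 [ 0.5145 -0.3437] [0.036 0.036] 45.63 z 0.0589 mean [ 0.5145 -0.3441]
((0.5139782428741455, -0.34478089213371277), 0.019631655886769295)
top nut 5 [0.6278 0.1471] [0.001 0.015] 0.4 z 0.0972 mean [0.6279 0.1468]
[... 504 characters left out ...]
3 -0.2497]
((0.5103228092193604, -0.25150537490844727), 0.016242612153291702)
scene red0.052 63 [ 0.5102 -0.2516] [0.031 0.028] 41.98 z 0.0586 mean [ 0.5102 -0.2507]
((0.5103228092193604, -0.25150537490844727), 0.016242612153291702)
scene green0.045 119 [ 0.5139 -0.3441] [0.041 0.044] 2.39 z 0.0576 mean [ 0.5163 -0.339 ]
((0.5148661732673645, -0.3436278700828552), 0.024614866822957993)
scene green0.052 93 [ 0.5137 -0.3423] [0.049 0.035] 43.9 z 0.0584 mean [ 0.5153 -0.3411]
((0.5148661732673645, -0.3436278700828552), 0.024614866822957993)
scene nut 24 [0.63   0.1486] [0.018 0.005] 76.64 z 0.098 mean [0.63   0.1498]
scene ring 63 [0.635  0.1485] [0.021 0.04 ] 1.79 z 0.0914 mean [0.6351 0.1535]
```

>>> step_arm --motion '[[[0,0.03,0.055,0.01,0,0,-3],[0,0.06,0.11,0.02,0,0,-6],[0,0.09,0.165,0.03,0,0,-9],[0,0.12,0.22,0.03,0,0,-12],[0,0.15,0.275,0.03,0,0,-15],[0,0.165,0.33,0.03,0,0,-18],[0,0.17,0.39,0.03,0,0,-21],[0,0.17,0.45,0.03,0,0,-24]]]' --newtons 40

```text
time: 2.4
tool_pos: [0.438, -0.1677, 0.2594]
tcp_rot: [3.141, -0.02, 0.001]
wrist_force: [1.2, 0.9, 0.5]
width: 0.001
```

>>> step_arm --motion '[[[0,0,0.06,0,0,0,0],[0,0,0.12,0,0,0,0],[0,0,0.18,0,0,0,0],[0,-0.005,0.24,-0.02,0,0,0],[0,-0.01,0.29,-0.05,0,0,0],[0,-0.015,0.312,-0.1,0,0,0],[0,-0.015,0.312,-0.15,0,0,0],[0,-0.015,0.312,-0.15,0,0,0]]]'

```text
time: 3.4
tool_pos: [0.4188, 0.1435, 0.1057]
tcp_rot: [3.139, -0.018, -0.013]
wrist_force: [0.6, -0.2, -0.3]
width: 0.002
```

>>> step_arm --motion '[[[0,0,0.004,-0.045,0,0,0],[0,0,0.004,-0.045,0,0,0],[0,0.02,0.004,-0.045,0,0,0],[0,0.035,0.004,-0.045,0,0,0],[0,0.045,0.004,-0.045,0,0,0],[0,0.055,0.004,-0.045,0,0,0],[0,0.063,0.004,-0.045,0,0,0],[0,0.063,0.004,-0.045,0,0,0]]]'

```text
time: 4.4
tool_pos: [0.4822, 0.1475, 0.0606]
tcp_rot: [3.139, -0.019, -0.013]
wrist_force: [0.4, -0.4, -0.4]
width: 0.003
```

```bash
python3 - <<'E'
from h import *
ps=[]
for c in ["wrist","scene"]:
    im,d=read_camera(c); ps.append(im)
cv2.imwrite("pics/a.png",cv2.resize(np.hstack(ps),(800,300)))
print(get_calibration("wrist"),read_state()["wrist_force"])
E
```

```text
{'K': array([[297.31863964,   0.        , 252.18753942],
       [  0.        , 297.31863964, 193.6974103 ],
       [  0.        ,   0.        ,   1.        ]]), 'world_from_camera': array([[-0.01175846, -0.94746746, -0.31963595,  0.56235241],
       [-0.99992672,  0.0120621 ,  0.00102975,  0.14734138],
       [ 0.00287983,  0.31962464, -0.94753987,  0.20509243],
       [ 0.        ,  0.        ,  0.        ,  1.        ]])} [-0.45841451 -1.31401926  0.5716292 ]
```

View pics/a.png

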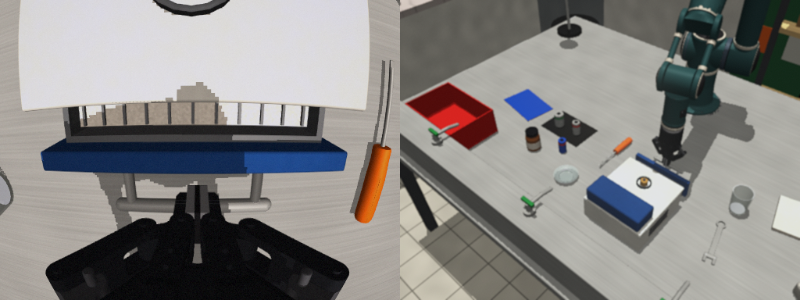

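```bash
cat >> h.py <<'E'
def wcloud(d):
    c=get_calibration("wrist");K=np.array(c["K"]);T=np.array(c["world_from_camera"])
    v,u=np.mgrid[:384,:512]; a=(u-K[0,2])/K[0,0]; b=(v-K[1,2])/K[1,1]; th=np.hypot(a,b)
    s=np.where(th>1e-9,np.tan(th)/np.maximum(th,1e-9),1)
    P=np.stack([a*s*d,b*s*d,d],-1); return P@T[:3,:3].T+T[:3,3]
E
python3 - <<'E'
from h import *
im,d=read_camera("wrist"); P=wcloud(d)
for v in range(220,310,8): print(v,[np.round(P[v,u],3).tolist() for u in (200,250,300)])
cv2.imwrite("pics/b.png",cv2.resize(im[190:330,130:380],(800,448)))
E
```

```text
220 [[0.506, 0.172, 0.077], [0.505, 0.149, 0.076], [0.505, 0.125, 0.076]]
228 [[0.466, 0.188, 0.0], [0.465, 0.15, -0.0], [0.465, 0.111, 0.0]]
236 [[0.459, 0.188, 0.001], [0.459, 0.15, 0.0], [0.458, 0.111, 0.001]]
244 [[0.452, 0.189, 0.0], [0.492, 0.149, 0.075], [0.45, 0.11, -0.001]]
252 [[0.445, 0.19, 0.0], [0.493, 0.149, 0.084], [0.444, 0.11, 0.001]]
260 [[0.474, 0.178, 0.061], [0.493, 0.149, 0.091], [0.473, 0.121, 0.06]]
268 [[0.469, 0.178, 0.061], [0.492, 0.149, 0.097], [0.467, 0.12, 0.06]]
276 [[0.421, 0.192, 0.0], [0.49, 0.149, 0.1], [0.421, 0.109, 0.001]]
284 [[0.414, 0.193, 0.001], [0.486, 0.149, 0.1], [0.412, 0.108, 0.001]]
292 [[0.492, 0.168, 0.114], [0.482, 0.149, 0.101], [0.488, 0.129, 0.11]]
300 [[0.489, 0.168, 0.116], [0.477, 0.149, 0.1], [0.489, 0.13, 0.116]]
308 [[0.487, 0.168, 0.118], [0.473, 0.149, 0.101], [0.499, 0.133, 0.132]]
```

View pics/b.png

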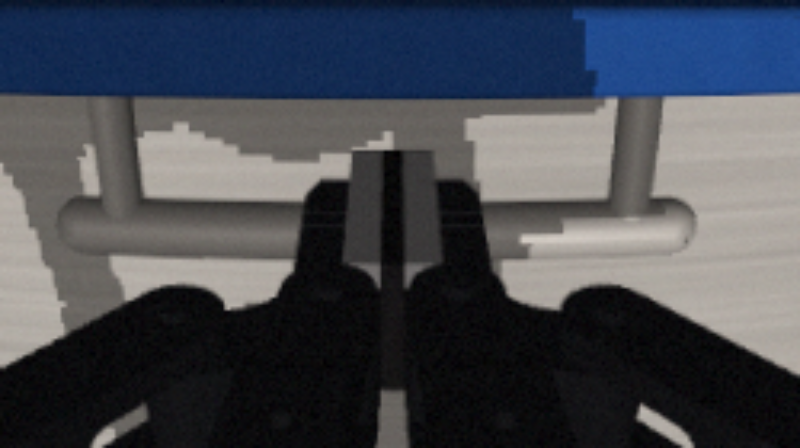

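The closed fingertips appear at about z 0.068 and above the handle bar, which hasn't moved. That is higher than the stated tip offset predicts. I'll back off, go lower and check again.

>>> step_arm --motion '[[[0,-0.025,0,0,0,0,0],[0,-0.05,0,0,0,0,0],[0,-0.05,0,-0.01,0,0,0],[0,-0.05,0,-0.02,0,0,0],[0,-0.05,0,-0.025,0,0,0],[0,-0.05,0,-0.025,0,0,0],[0,-0.05,0,-0.025,0,0,0],[0,-0.05,0,-0.025,0,0,0]]]'

```text
time: 5.55
tool_pos: [0.4316, 0.1475, 0.0356]
tcp_rot: [3.139, -0.018, -0.013]
wrist_force: [-0.9, -0.3, -0.8]
width: -0.001
```

```bash
python3 - <<'E'
from h import *
im,d=read_camera("wrist"); P=wcloud(d); s=read_state(); print(s["tool_pos"],s["width"])
for v in range(196,290,6): print(v,[np.round(P[v,u],3).tolist() for u in (200,243,258)])
print(get_calibration("wrist")["world_from_camera"][:3,3]-s["tool_pos"])
cs,ds=read_camera("scene"); c=get_calibration("scene"); T=np.linalg.inv(c["world_from_camera"]); K=c["K"]
for zz in (0,-.022,.01,.03):
    p=T[:3,:3]@(s["tool_pos"]+[0,0,zz])+T[:3,3]; q=K@p; print(zz,q[:2]/q[2],p[2])
    
p=(q[:2]/q[2]).astype(int)
cv2.imwrite("pics/c.png",np.hstack([cv2.resize(im[190:330,130:380],(400,300)),cv2.resize(cs[p[1]-30:p[1]+30,p[0]-40:p[0]+40],(400,300),interpolation=cv2.INTER_NEAREST)])); print("crop origin",p-[40,30])
E
```

```text
[0.43151768 0.1475371  0.03563879] 0.0016761349161543485
196 [[0.471, 0.17, 0.061], [0.471, 0.151, 0.061], [0.471, 0.145, 0.059]]
202 [[0.469, 0.17, 0.061], [0.469, 0.151, 0.062], [0.468, 0.145, 0.06]]
208 [[0.442, 0.182, -0.0], [0.443, 0.154, 0.001], [0.442, 0.144, 0.001]]
214 [[0.438, 0.182, 0.001], [0.438, 0.154, 0.0], [0.438, 0.144, 0.001]]
220 [[0.434, 0.183, 0.001], [0.434, 0.154, 0.001], [0.434, 0.144, 0.0]]
226 [[0.43, 0.183, 0.001], [0.429, 0.154, 0.001], [0.429, 0.144, 0.001]]
232 [[0.425, 0.183, 0.001], [0.425, 0.154, 0.001], [0.425, 0.144, 0.001]]
238 [[0.421, 0.183, 0.002], [0.443, 0.153, 0.044], [0.443, 0.145, 0.044]]
244 [[0.416, 0.184, 0.001], [0.442, 0.152, 0.05], [0.442, 0.145, 0.05]]
250 [[0.411, 0.184, 0.001], [0.443, 0.152, 0.057], [0.443, 0.145, 0.057]]
256 [[0.406, 0.185, 0.001], [0.443, 0.152, 0.062], [0.443, 0.145, 0.064]]
262 [[0.401, 0.186, 0.0], [0.443, 0.152, 0.068], [0.443, 0.145, 0.068]]
268 [[0.396, 0.186, 0.001], [0.443, 0.152, 0.072], [0.442, 0.145, 0.072]]
274 [[0.39, 0.186, 0.0], [0.444, 0.152, 0.08], [0.441, 0.145, 0.075]]
280 [[0.385, 0.187, 0.001], [0.444, 0.152, 0.083], [0.443, 0.146, 0.082]]
286 [[0.379, 0.188, 0.0], [0.444, 0.151, 0.087], [0.444, 0.146, 0.087]]
[ 8.10055221e-02 -1.42253666e-04  1.44766100e-01]
0 [348.36044023 207.46158676] 1.3945366431250994
-0.022 [347.344622   212.90921939] 1.4096359023213219
0.01 [348.82948363 204.94619961] 1.387673343490453
0.03 [349.78162855 199.84003436] 1.37394674422116
crop origin [309 169]
```

View pics/c.png

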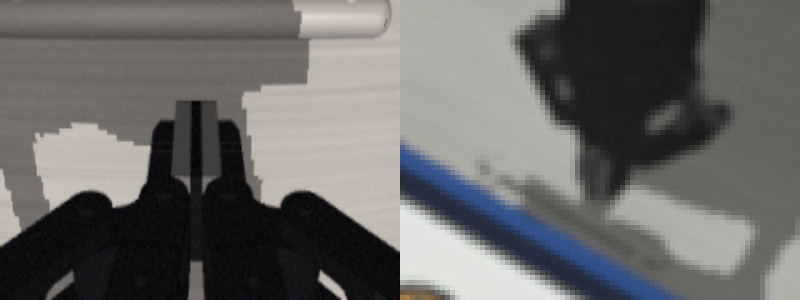

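>>> step_arm --motion '[[[0,0.015,0,-0.005,0,0,0],[0,0.025,0,-0.005,0,0,0],[0,0.032,0,-0.005,0,0,0],[0,0.039,0,-0.005,0,0,0],[0,0.046,0,-0.005,0,0,0],[0,0.05,0,-0.005,0,0,0],[0,0.054,0,-0.005,0,0,0],[0,0.056,0,-0.005,0,0,0]]]'

```text
time: 6.65
tool_pos: [0.486, 0.1473, 0.0304]
tcp_rot: [3.138, -0.019, -0.019]
wrist_force: [-7.0, -1.3, 6.0]
width: -0.0
```

```bash
python3 - <<'E'
from h import *
im,d=read_camera("wrist"); P=wcloud(d); s=read_state(); print(s["tool_pos"],s["wrist_force"])
for v in range(130,290,8): print(v,[np.round(P[v,u],3).tolist() for u in (200,243)])
cv2.imwrite("pics/d.png",im)
E
```

```text
[0.48607951 0.14736091 0.03042691] [-5.45385376 -2.15609326  3.25135728]
130 [[0.558, 0.163, 0.086], [0.557, 0.15, 0.085]]
138 [[0.555, 0.163, 0.086], [0.555, 0.15, 0.086]]
146 [[0.553, 0.163, 0.085], [0.553, 0.15, 0.087]]
154 [[0.55, 0.164, 0.084], [0.548, 0.15, 0.077]]
162 [[0.546, 0.165, 0.076], [0.546, 0.15, 0.078]]
170 [[0.543, 0.165, 0.076], [0.543, 0.15, 0.078]]
178 [[0.54, 0.165, 0.078], [0.54, 0.15, 0.076]]
186 [[0.514, 0.18, 0.001], [0.513, 0.153, 0.001]]
194 [[0.508, 0.18, 0.0], [0.508, 0.153, 0.0]]
202 [[0.503, 0.18, 0.001], [0.503, 0.153, 0.002]]
210 [[0.498, 0.181, 0.001], [0.498, 0.153, 0.001]]
218 [[0.492, 0.181, 0.001], [0.492, 0.153, 0.001]]
226 [[0.486, 0.182, 0.0], [0.486, 0.154, 0.001]]
234 [[0.508, 0.171, 0.056], [0.508, 0.152, 0.056]]
242 [[0.506, 0.171, 0.06], [0.506, 0.152, 0.059]]
250 [[0.503, 0.171, 0.062], [0.502, 0.152, 0.06]]
258 [[0.462, 0.184, 0.0], [0.497, 0.152, 0.059]]
266 [[0.456, 0.184, 0.002], [0.497, 0.152, 0.065]]
274 [[0.448, 0.185, -0.0], [0.499, 0.151, 0.074]]
282 [[0.441, 0.186, 0.001], [0.5, 0.151, 0.081]]
```

>>> step_arm --motion '[[[0,0.003,0,0,0,0,0],[0,0.006,0,0,0,0,0],[0,0.009,0,0,0,0,0],[0,0.011,0,0,0,0,0],[0,0.013,0,0,0,0,0],[0,0.0145,0,0,0,0,0],[0,0.016,0,0,0,0,0],[0,0.016,0,0,0,0,0]]]'

```text
time: 7.7
tool_pos: [0.4979, 0.1473, 0.0298]
tcp_rot: [3.137, -0.019, -0.033]
wrist_force: [-12.6, 1.2, 9.6]
width: 0.0
```

```bash
python3 - <<'E'
from h import *
im,d=read_camera("wrist"); P=wcloud(d); s=read_state(); print(s["tool_pos"],s["wrist_force"])
for v in range(122,270,6): print(v,[np.round(P[v,u],3).tolist() for u in (190,)])
E
```

```text
[0.49787758 0.14729683 0.0298156 ] [-13.34388882   1.14668417   9.39875372]
122 [[0.573, 0.165, 0.087]]
128 [[0.571, 0.166, 0.086]]
134 [[0.569, 0.166, 0.086]]
140 [[0.567, 0.166, 0.087]]
146 [[0.565, 0.166, 0.086]]
152 [[0.564, 0.166, 0.087]]
158 [[0.562, 0.166, 0.085]]
164 [[0.56, 0.166, 0.086]]
170 [[0.558, 0.166, 0.087]]
176 [[0.556, 0.167, 0.086]]
182 [[0.554, 0.167, 0.086]]
188 [[0.552, 0.167, 0.085]]
194 [[0.52, 0.186, 0.001]]
200 [[0.516, 0.186, 0.001]]
206 [[0.513, 0.187, 0.001]]
212 [[0.508, 0.187, 0.0]]
218 [[0.504, 0.188, 0.0]]
224 [[0.5, 0.188, 0.001]]
230 [[0.496, 0.188, 0.001]]
236 [[0.52, 0.175, 0.057]]
242 [[0.519, 0.175, 0.061]]
248 [[0.517, 0.175, 0.062]]
254 [[0.513, 0.175, 0.061]]
260 [[0.472, 0.191, 0.0]]
266 [[0.467, 0.191, 0.001]]
```

Handle at x≈0.5155, which matches home, with 13 N against the stop. Retreating to look at the nut from above.

>>> step_arm --motion '[[[0,-0.03,0,0,0,0,0],[0,-0.05,0,0.02,0,0,0],[0.085,-0.05,0,0.08,0,0,0],[0.085,-0.03,0,0.14,0,0,0],[0.085,0,0,0.18,0,0,0],[0.085,0.04,0,0.2,0,0,0],[0.085,0.06,0,0.2,0,0,0],[0.085,0.06,0,0.2,0,0,0]]]'

```text
time: 8.75
tool_pos: [0.56, 0.1474, 0.2306]
tcp_rot: [3.138, -0.02, -0.028]
wrist_force: [0.2, -0.3, -0.2]
width: 0.994
```

```bash
python3 - <<'E'
from h import *
im,d=read_camera("wrist"); P=wcloud(d); s=read_state(); print(s["tool_pos"],s["tcp_rot"],s["width"])
x,y,z=np.moveaxis(P,-1,0); hsv=cv2.cvtColor(im,cv2.COLOR_BGR2HSV)
near=(np.hypot(x-.625,y-.148)<.05)
def c(m,n): 
    p=np.c_[x[m],y[m]].astype(np.float32); e=cv2.minEnclosingCircle(p); r=cv2.minAreaRect(p)
    print(n,m.sum(),p.mean(0).round(4),np.round(e[0],4),round(e[1],4),np.round(r[0],4),np.round(r[1],4),round(r[2],1),"z",np.percentile(z[m],[5,50,95]).round(4))
br=near&(hsv[...,1]>90)&(hsv[...,0]<35); c(br,"brass")
for lo,hi in((.098,.103),(.0905,.097)): c(near&(z>lo)&(z<hi),(lo,hi))
c(near&(hsv[...,2]<80)&(z>.08)&(z<.1),"dark")
m=(z>.125)&(z<.145)&(abs(y-.147)<.13)&(x>.65)&(x<.85)&(hsv[...,1]>90); c(m,"housing")
v,u=np.argwhere(br).mean(0).astype(int); print(u,v)
cv2.imwrite("pics/e.png",np.hstack([cv2.resize(im,(400,300)),cv2.resize(im[v-40:v+40,u-53:u+53],(400,300))]))
E
```

```text
[0.55851149 0.14732409 0.22983325] [ 3.13766342 -0.01973513 -0.03140997] 0.9979728638116208
brass 751 [0.6083 0.1491] [0.6069 0.1484] 0.0344 [0.6096 0.1486] [0.063  0.0433] 0.5 z [0.0979 0.1011 0.3322]
(0.098, 0.103) 480 [0.618 0.149] [0.6176 0.1488] 0.0137 [0.6182 0.149 ] [0.0267 0.0233] 88.8 z [0.0986 0.1007 0.102 ]
(0.0905, 0.097) 681 [0.6177 0.1491] [0.6177 0.149 ] 0.0253 [0.6177 0.1491] [0.0484 0.0491] 65.9 z [0.0922 0.0936 0.095 ]
dark 807 [0.6165 0.1501] [0.6173 0.1495] 0.0256 [0.6175 0.149 ] [0.048  0.0487] 88.9 z [0.0867 0.0937 0.0987]
housing 4511 [0.7143 0.1482] [0.7198 0.1477] 0.0988 [0.7167 0.1476] [0.197  0.0228] 89.0 z [0.1283 0.134  0.1357]
250 190
```

View pics/e.png

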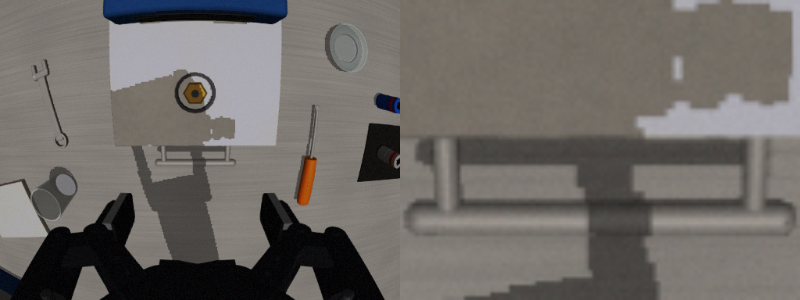

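The nut's centre is about (0.618, 0.149), flats about 24 mm apart. The ring measures about 49 mm outside, so its inside is about 42 mm, which points to the green socket. I'll move over it.

>>> step_arm --motion '[[[0.085,-0.006,-0.06,0,0,0,0],[0.085,-0.012,-0.12,0,0,0,0],[0.085,-0.018,-0.18,0,0,0,0],[0.085,-0.024,-0.24,0,0,0,0],[0.085,-0.03,-0.3,0,0,0,0],[0.085,-0.036,-0.36,0,0,0,0],[0.085,-0.04,-0.42,-0.01,0,0,0],[0.085,-0.044,-0.48,-0.02,0,0,0]]]'

```text
time: 9.8
tool_pos: [0.5136, -0.3338, 0.2096]
tcp_rot: [3.138, -0.02, -0.03]
wrist_force: [1.1, -0.1, 0.4]
width: 0.997
```

```bash
python3 - <<'E'
from h import *
im,d=read_camera("wrist"); P=wcloud(d); s=read_state(); print(s["tool_pos"],s["tcp_rot"],s["width"],s["joint_vel"].round(2),s["q"].round(2))
x,y,z=np.moveaxis(P,-1,0); hsv=cv2.cvtColor(im,cv2.COLOR_BGR2HSV)
def c(m,n): 
    p=np.c_[x[m],y[m]].astype(np.float32); e=cv2.minEnclosingCircle(p); r=cv2.minAreaRect(p)
    print(n,m.sum(),p.mean(0).round(4),np.round(e[0],4),round(e[1],4),np.round(r[0],4),np.round(r[1],4),round(r[2],1),"z",np.percentile(z[m],[5,50,95]).round(4))
for n,a,b in(("red",.51,-.253),("green",.514,-.344)): c((np.hypot(x-a,y-b)<.035)&(z>.056)&(z<.066),n)
m=(np.hypot(x-.504,y+.297)<.17)&(z<.012)&(z>-.003)&(hsv[...,2]<60); c(m,"mat")
# fingertips
t=s["tool_pos"]; f=(z>t[2]-.04)&(np.hypot(x-t[0],y-t[1])<.08)
for sg in(1,-1):
    g=f&((y-t[1])*sg>0); k=np.argsort(z[g])[:30]; print("tip",P[g][k].mean(0)-t, (z[g].min()-t[2]).round(4))
cv2.imwrite("pics/f.png",im)
E
```

```text
[ 0.51187768 -0.34077692  0.20774274] [ 3.13267694 -0.02413937 -0.03431333] 0.9951772279996947 [ 0.06 -0.04  0.05  0.04  0.06  0.13] [-0.62  0.17  1.75 -0.02  1.23  0.98]
red 567 [ 0.5057 -0.2613] [ 0.5052 -0.2612] 0.0154 [ 0.5053 -0.2613] [0.029  0.0282] 75.6 z [0.0572 0.0586 0.0598]
green 1076 [ 0.5109 -0.3512] [ 0.5104 -0.3512] 0.0196 [ 0.5103 -0.3513] [0.0382 0.0381] 74.4 z [0.0576 0.0589 0.0601]
mat 13547 [ 0.5056 -0.3075] [ 0.4999 -0.2892] 0.1323 [ 0.5046 -0.3058] [0.1997 0.2392] 89.7 z [0.0014 0.0027 0.0041]
tip [0.00131743 0.04307081 0.01634276] 0.0144
tip [ 0.000761   -0.04205725  0.0169352 ] 0.0156
```

View pics/f.png

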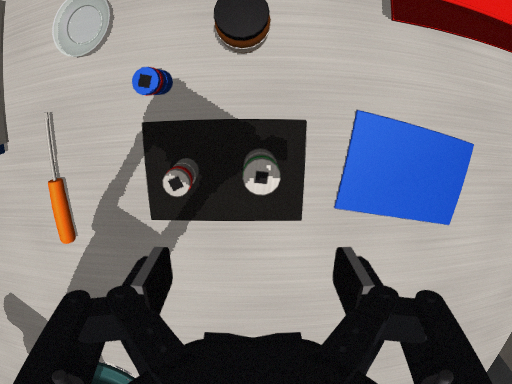

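The picture shows both sockets with square drive holes that reveal their yaw: green at (262,175) turned slightly, red at (178,182) turned about 30°. The arm was still settling, so I'll re-measure while it stands still.

```bash
cat > m.py <<'E'
from h import *
read_camera("wrist")
im,d=read_camera("wrist"); P=wcloud(d); s=read_state(); print(s["tool_pos"],s["tcp_rot"],s["joint_vel"].round(2))
x,y,z=np.moveaxis(P,-1,0); hsv=cv2.cvtColor(im,cv2.COLOR_BGR2HSV)
def c(m,n): 
    p=np.c_[x[m],y[m]].astype(np.float32); e=cv2.minEnclosingCircle(p); r=cv2.minAreaRect(p)
    print(n,m.sum(),p.mean(0).round(4),np.round(e[0],4),round(e[1],4),np.round(r[0],4),np.round(r[1],4),round(r[2],1),"z",np.percentile(z[m],[5,50,95]).round(4)); return np.array(e[0])
if __name__=="__main__":
  for n,a,b in(("red",.51,-.255),("green",.514,-.345)):
    e=c((np.hypot(x-a,y-b)<.035)&(z>.056)&(z<.066),n)
    # rectify top face at 0.5 mm/px
    pts=(np.hypot(x-e[0],y-e[1])<.02)&(z>.05)
    q=(np.hypot(x-e[0],y-e[1])<.009)&(hsv[...,2]<90)
    if q.sum()>4: c(q,n+" square")
  m=(abs(x-.504)<.09)&(abs(y+.297)<.12)&(z<.012)&(hsv[...,2]<45); c(m,"mat")
E
python3 m.py
```

```text
[ 0.51272322 -0.33429703  0.20831767] [ 3.13891425 -0.02617356 -0.03447512] [ 0.05 -0.03  0.01  0.03  0.02  0.01]
red 590 [ 0.5084 -0.251 ] [ 0.5078 -0.2504] 0.0151 [ 0.5077 -0.2501] [0.0285 0.0293] 40.8 z [0.0589 0.0614 0.0626]
red square 130 [ 0.5077 -0.2502] [ 0.5081 -0.2504] 0.0081 [ 0.5076 -0.2501] [0.0122 0.0131] 24.8 z [0.0607 0.0617 0.063 ]
green 1101 [ 0.5139 -0.3404] [ 0.5135 -0.3406] 0.0194 [ 0.5137 -0.3407] [0.0379 0.0376] 89.7 z [0.0598 0.0611 0.0622]
green square 154 [ 0.5132 -0.3402] [ 0.5132 -0.3402] 0.0084 [ 0.5128 -0.3404] [0.0131 0.0132] 82.1 z [0.0605 0.0615 0.0626]
mat 13383 [ 0.508  -0.2971] [ 0.504  -0.2948] 0.1168 [ 0.5036 -0.2943] [0.1996 0.1288] 89.3 z [0.004  0.0052 0.0065]
```

>>> step_arm --motion '[[[0.085,0,-0.003,-0.02,0,0,0],[0.085,0.001,-0.006,-0.05,0,0,0],[0.085,0.001,-0.007,-0.08,0,0,0],[0.085,0.001,-0.007,-0.1,0,0,0],[0.085,0.001,-0.007,-0.11,0,0,0],[0.085,0.001,-0.007,-0.11,0,0,0],[0.085,0.001,-0.007,-0.11,0,0,0],[0.085,0.001,-0.007,-0.11,0,0,0]]]'

```text
time: 10.95
tool_pos: [0.5146, -0.3419, 0.0998]
tcp_rot: [3.138, -0.026, -0.031]
wrist_force: [-0.1, 0.3, -0.3]
width: 0.996
```

```bash
python3 m.py
```

```text
[ 0.51425643 -0.3417489   0.09935514] [ 3.13792525 -0.02630858 -0.03220932] [-0.  0.  0.  0. -0. -0.]
red 1127 [ 0.5082 -0.2544] [ 0.5074 -0.2529] 0.0155 [ 0.5071 -0.2536] [0.0291 0.0295] 89.0 z [0.0583 0.0606 0.0617]
red square 239 [ 0.507  -0.2531] [ 0.5066 -0.2529] 0.0086 [ 0.5068 -0.2529] [0.0128 0.0139] 20.3 z [0.0601 0.061  0.0621]
green 2370 [ 0.5134 -0.343 ] [ 0.5119 -0.3434] 0.0198 [ 0.5122 -0.3431] [0.0376 0.0389] 86.0 z [0.0592 0.0606 0.0616]
green square 318 [ 0.512 -0.343] [ 0.5117 -0.3431] 0.0087 [ 0.5118 -0.3431] [0.0125 0.0136] 81.2 z [0.06  0.061 0.062]
mat 21958 [ 0.5137 -0.3045] [ 0.5025 -0.2983] 0.1172 [ 0.5027 -0.298 ] [0.1985 0.1292] 89.1 z [0.0035 0.0045 0.0056]
```

>>> step_arm --motion '[[[0.085,-0.002,-0.0013,0,0,-1.2,0],[0.085,-0.002,-0.0013,-0.03,0,-1.2,0],[0.085,-0.002,-0.0013,-0.05,0,-1.2,0],[0.085,-0.002,-0.0013,-0.065,0,-1.2,0],[0.085,-0.002,-0.0013,-0.078,0,-1.2,0],[0.085,-0.002,-0.0013,-0.086,0,-1.2,0],[0.085,-0.002,-0.0013,-0.089,0,-1.2,0],[0.085,-0.002,-0.0013,-0.089,0,-1.2,0]]]'

```text
time: 12.05
tool_pos: [0.5125, -0.3432, 0.0105]
tcp_rot: [3.138, -0.026, 0.001]
wrist_force: [-1.4, 0.2, -0.5]
width: 0.994
```

>>> step_arm --motion '[[[0.04,0,0,0,0,0,0],[0.04,0,0,0,0,0,0],[0.03,0,0,0,0,0,0],[0.03,0,0,0,0,0,0],[0.03,0,0,0,0,0,0],[0.03,0,0,0,0,0,0],[0.03,0,0,0,0,0,0],[0.03,0,0,0,0,0,0]]]' --newtons 40

```text
time: 13.05
tool_pos: [0.5128, -0.3434, 0.0111]
tcp_rot: [3.138, -0.026, 0.002]
wrist_force: [-1.1, 0.9, 5.2]
width: 0.442
```

```bash
python3 - <<'E'
from h import *
im,d=read_camera("wrist"); s=read_state(); print(s["tool_pos"],s["tcp_rot"],s["wrist_force"],s["width"]*.0854)
cv2.imwrite("pics/g.png",im)
E
```

```text
[ 0.51279373 -0.3434161   0.01108785] [ 3.13772089e+00 -2.64314513e-02  1.97908793e-03] [-0.62239417  0.62552553  5.43619891] 0.03833154718888261
```

View pics/g.png

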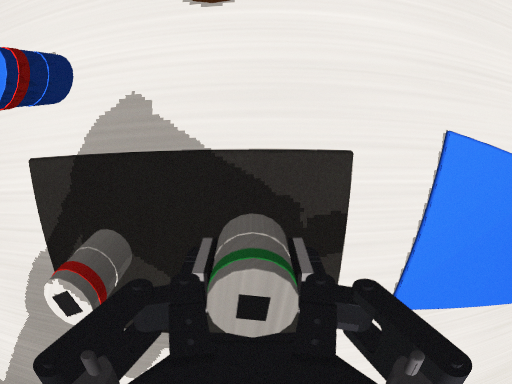

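The green socket is held between the pads (38 mm). I'll lift it and carry it towards the nut.

>>> step_arm --motion '[[[0.03,0,0,0.01,0,0,0],[0.03,0,0,0.03,0,0,0],[0.03,0,0,0.06,0,0,0],[0.03,0,0,0.1,0,0,0],[0.03,0,0,0.14,0,0,2],[0.03,0.005,0.03,0.17,0,0,4],[0.03,0.01,0.08,0.18,0,0,6],[0.03,0.02,0.13,0.18,0,0,7.8]]]' --newtons 60

```text
time: 14.1
tool_pos: [0.5337, -0.2129, 0.1942]
tcp_rot: [3.13, 0.186, 0.009]
wrist_force: [0.8, 0.7, -1.8]
width: 0.443
```

>>> step_arm --motion '[[[0.03,0.01,0.05,0,0,0,0],[0.03,0.02,0.1,0,0,0,0],[0.03,0.03,0.15,0,0,0,0],[0.03,0.04,0.2,0,0,0,0],[0.03,0.05,0.25,0,0,0,0],[0.03,0.06,0.3,0,0,0,0],[0.03,0.07,0.34,0,0,0,0],[0.03,0.075,0.355,0,0,0,0]]]'

```text
time: 15.1
tool_pos: [0.6089, 0.1444, 0.1952]
tcp_rot: [3.13, 0.191, 0.01]
wrist_force: [-0.6, -0.6, -1.5]
width: 0.442
```

>>> step_arm --motion '[[[0.03,0,0,0,0,0,0],[0.03,0,0,0,0,0,0],[0.03,0,0,0,0,0,0],[0.03,0,0,0,0,0,0],[0.03,0,0,0,0,0,0],[0.03,0,0,0,0,0,0],[0.03,0,0,0,0,0,0],[0.03,0,0,0,0,0,0]]]'

```text
time: 16.1
tool_pos: [0.6089, 0.1444, 0.1952]
tcp_rot: [3.13, 0.191, 0.01]
wrist_force: [0.3, -0.5, -2.4]
width: 0.447
```

```bash
cat > n.py <<'E'
from m import *
t=s["tool_pos"]
top=t[2]+.0495  # socket top
e=c((np.hypot(x-t[0],y-t[1])<.024)&(abs(z-top)<.006),"sock top")
q=(np.hypot(x-e[0],y-e[1])<.011)&(hsv[...,2]<60)&(abs(z-top)<.01); c(q,"square")
rg=(np.hypot(x-.6177,y-.149)<.035)&(z>.0895)&(z<.098)
c(rg,"ring"); p=np.c_[x[rg],y[rg]]
from scipy.optimize import least_squares
ro=least_squares(lambda k:np.maximum(abs(np.hypot(p[:,0]-k[0],p[:,1]-k[1])-.02275)-.0017,0)*1e3,[.618,.149]); print("ring fit",ro.x.round(4),ro.cost,len(p)); rr=np.hypot(*(p-ro.x).T); print(np.percentile(rr,[2,50,98]).round(4))
c((np.hypot(x-.6177,y-.149)<.02)&(z>.099)&(z<.108),"nut")
cv2.imwrite("pics/h%.1f.png"%s["time"],im)
E
python3 n.py
```

```text
[0.60886544 0.14447813 0.19514018] [3.13045274 0.19078067 0.01018192] [ 0.  0. -0.  0. -0. -0.]
sock top 5788 [0.6115 0.1453] [0.6109 0.1448] 0.0232 [0.6089 0.1454] [0.0384 0.0429] 3.6 z [0.2409 0.2446 0.2457]
square 760 [0.6083 0.145 ] [0.6083 0.1449] 0.009 [0.6079 0.1449] [0.0142 0.013 ] 0.7 z [0.2443 0.2452 0.246 ]
ring 950 [0.621  0.1493] [0.62   0.1491] 0.0251 [0.6202 0.149 ] [0.0495 0.049 ] 39.3 z [0.0909 0.0944 0.0961]
ring fit [0.6181 0.1487] 2505.924760636894 950
[0.0136 0.0225 0.0265]
nut 654 [0.6207 0.149 ] [0.6202 0.1493] 0.0137 [0.6205 0.1492] [0.0259 0.024 ] 33.6 z [0.0997 0.1017 0.1058]
```

>>> step_arm --motion '[[[0.03,0.006,0.002,0,0,0,0],[0.03,0.0122,0.0041,-0.02,0,0,0],[0.03,0.0122,0.0041,-0.04,0,0,0],[0.03,0.0122,0.0041,-0.055,0,0,0],[0.03,0.0122,0.0041,-0.065,0,0,0],[0.03,0.0122,0.0041,-0.072,0,0,0],[0.03,0.0122,0.0041,-0.072,0,0,0],[0.03,0.0122,0.0041,-0.072,0,0,0]]]'

```text
time: 17.2
tool_pos: [0.6217, 0.1486, 0.124]
tcp_rot: [3.131, 0.191, 0.012]
wrist_force: [-0.5, 0.3, -0.6]
width: 0.44
```

```bash
python3 n.py; ls pics
```

```text
[0.62170052 0.14870198 0.12411991] [3.13066295 0.19073512 0.01273366] [ 0. -0.  0.  0.  0. -0.]
sock top 5808 [0.6243 0.1495] [0.624 0.149] 0.023 [0.6215 0.1496] [0.0387 0.0428] 4.3 z [0.1697 0.1736 0.1746]
square 751 [0.6211 0.1492] [0.6211 0.1492] 0.0087 [0.6207 0.1492] [0.0148 0.0129] 0.8 z [0.1732 0.1741 0.1749]
ring 974 [0.6332 0.1513] [0.6203 0.1493] 0.025 [0.6278 0.1504] [0.0339 0.0491] 9.0 z [0.0906 0.0944 0.0957]
ring fit [0.6173 0.149 ] 2423.769483252381 974
[0.0148 0.0243 0.0271]
a.png
b.png
c.png
d.png
e.png
f.png
g.png
h16.2.png
scene0.png
top0.pngm.py:7: RuntimeWarning: Mean of empty slice.
  print(n,m.sum(),p.mean(0).round(4),np.round(e[0],4),round(e[1],4),np.round(r[0],4),np.round(r[1],4),round(r[2],1),"z",np.percentile(z[m],[5,50,95]).round(4)); return np.array(e[0])
  ret = um.true_divide(
Traceback (most recent call last):
  File "n.py", line 10, in <module>
    c((np.hypot(x-.6177,y-.149)<.02)&(z>.099)&(z<.108),"nut")
    ~^^^^^^^^^^^^^^^^^^^^^^^^^^^^^^^^^^^^^^^^^^^^^^^^^^^^^^^^
  File "m.py", line 7, in c
    print(n,m.sum(),p.mean(0).round(4),np.round(e[0],4),round(e[1],4),np.round(r[0],4),np.round(r[1],4),round(r[2],1),"z",np.percentile(z[m],[5,50,95]).round(4)); return np.array(e[0])
                                                                                                                          ~~~~~~~~~~~~~^^^^^^^^^^^^^^^^
IndexError: index -1 is out of bounds for axis 0 with size 0
```

>>> step_arm --motion '[[[0.03,-0.0008,0,-0.005,0,0.4,0],[0.03,-0.0008,0,-0.01,0,0.4,0],[0.03,-0.0008,0,-0.013,0,0.4,0],[0.03,-0.0008,0,-0.016,0,0.4,0],[0.03,-0.0008,0,-0.018,0,0.4,0],[0.03,-0.0008,0,-0.02,0,0.4,0],[0.03,-0.0008,0,-0.022,0,0.4,0],[0.03,-0.0008,0,-0.022,0,0.4,0]]]'

```text
time: 18.3
tool_pos: [0.6209, 0.1489, 0.1035]
tcp_rot: [3.131, 0.191, 0.002]
wrist_force: [-3.1, -0.9, 4.9]
width: 0.443
```

>>> step_arm --motion '[[[0.03,-0.001,0,0,0,0,0],[0.03,-0.001,0,-0.002,0,0,0],[0.03,-0.001,0,-0.003,0,0,0],[0.03,-0.001,0,-0.004,0,0,0],[0.03,-0.001,0,-0.005,0,0,0],[0.03,-0.001,0,-0.006,0,0,0],[0.03,-0.001,0,-0.007,0,0,0],[0.03,-0.001,0,-0.007,0,0,0]]]'

```text
time: 19.3
tool_pos: [0.6211, 0.149, 0.1009]
tcp_rot: [3.131, 0.191, 0.006]
wrist_force: [-7.3, -1.5, 19.8]
width: 0.441
```

```bash
sed -i '$!b' n.py; sed -i '/"nut")/d' n.py; python3 n.py; python3 -c "
import cv2,glob
f=sorted(glob.glob('pics/h*.png'))[-1]; im=cv2.imread(f); cv2.imwrite('pics/k.png',cv2.resize(im[120:384,110:400],(800,600)))"
```

```text
[0.62110399 0.14899132 0.10086536] [3.13149714 0.19085812 0.00621724] [-0.  0. -0. -0. -0.  0.]
sock top 5845 [0.6241 0.1498] [0.6232 0.1493] 0.0231 [0.6218 0.15  ] [0.0379 0.0429] 3.2 z [0.1466 0.1505 0.1515]
square 770 [0.6211 0.1496] [0.6209 0.1494] 0.0091 [0.6204 0.1495] [0.0148 0.0129] 1.0 z [0.1501 0.151  0.1519]
ring 1049 [0.6371 0.1514] [0.6263 0.1502] 0.0237 [0.6324 0.1505] [0.0255 0.0471] 3.1 z [0.0909 0.0945 0.0967]
ring fit [0.6192 0.1492] 152.7953741656288 1049
[0.0197 0.0234 0.0254]
```

View pics/k.png

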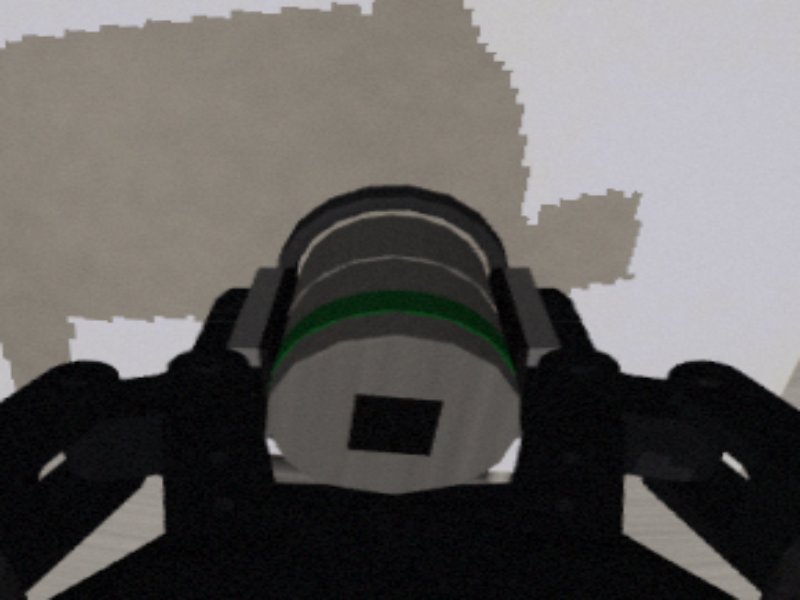

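The socket rim has stopped at the ring's top (z≈0.094). The bright slit inside the ring shows that green fits the ring but sits slightly too far in +x/+y. I'll lift, shift and retry.

>>> step_arm --motion '[[[0.03,0,0,0.005,0,0,0],[0.03,-0.001,-0.0005,0.005,0,0,0],[0.03,-0.001,-0.0005,0.003,0,0,0],[0.03,-0.001,-0.0005,0,0,0,0],[0.03,-0.001,-0.0005,-0.003,0,0,0],[0.03,-0.001,-0.0005,-0.006,0,0,0],[0.03,-0.001,-0.0005,-0.008,0,0,0],[0.03,-0.001,-0.0005,-0.008,0,0,0]]]'

```text
time: 20.4
tool_pos: [0.6215, 0.149, 0.0993]
tcp_rot: [3.132, 0.191, 0.011]
wrist_force: [-10.8, -1.6, 26.9]
width: 0.441
```

```bash
python3 n.py; python3 - <<'E'
from h import *
s=read_state(); print(s["wrist_force"],s["torque"])
im,d=read_camera("wrist"); t=wcloud(d)
import glob
a=cv2.imread('pics/h16.2.png'); 
u=[cv2.resize(a[100:230,170:343],(400,300)),cv2.resize(im[170:260,190:310],(400,300))]
cv2.imwrite("pics/l.png",np.hstack(u))
E
```

```text
[0.62149224 0.14899489 0.09931961] [3.13209185 0.19107229 0.01105622] [ 0. -0.  0. -0. -0. -0.]
sock top 5871 [0.6244 0.1498] [0.6236 0.1493] 0.0231 [0.6217 0.1499] [0.0387 0.0427] 3.9 z [0.1451 0.1488 0.15  ]
square 778 [0.6214 0.1495] [0.6212 0.1494] 0.0089 [0.621  0.1495] [0.0146 0.0129] 0.7 z [0.1485 0.1494 0.1503]
ring 1101 [0.6373 0.1514] [0.6267 0.1504] 0.0237 [0.6337 0.1513] [0.0215 0.0473] 7.2 z [0.0908 0.0944 0.0967]
ring fit [0.6191 0.1492] 175.9492864226435 1101
[0.0197 0.0234 0.0255]
[-11.32651319  -0.3075527   26.4861198 ] [-2.15715930e-01  2.10689587e+00  1.43165862e-03]
```

View pics/l.png

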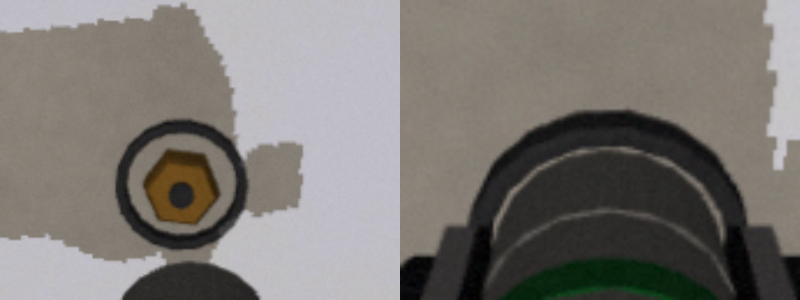

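>>> step_arm --motion '[[[0.03,-0.003,0,0.003,0,0,0],[0.03,-0.004,0,0.002,0,-0.5,0],[0.03,-0.004,0,0,0,-0.5,0],[0.03,-0.004,0,-0.002,0,-0.5,0],[0.03,-0.004,0,-0.004,0,-0.5,0],[0.03,-0.004,0,-0.005,0,-0.5,0],[0.03,-0.004,0,-0.006,0,-0.5,0],[0.03,-0.004,0,-0.006,0,-0.5,0]]]'

```text
time: 21.55
tool_pos: [0.6207, 0.149, 0.1]
tcp_rot: [3.131, 0.191, 0.036]
wrist_force: [-5.6, -3.8, 24.9]
width: 0.438
```

```bash
python3 n.py; python3 -c "
from h import *
s=read_state(); print(s['wrist_force'],s['torque'])"
```

```text
[0.62070582 0.14897937 0.09992565] [3.13123562 0.19121022 0.03547369] [-0. -0. -0. -0.  0.  0.]
sock top 5900 [0.6229 0.1497] [0.6224 0.1492] 0.0233 [0.62   0.1499] [0.0391 0.0432] 1.4 z [0.1456 0.1495 0.1506]
square 763 [0.6197 0.1495] [0.6193 0.1494] 0.0088 [0.6191 0.1495] [0.0143 0.0129] 0.6 z [0.1492 0.1501 0.1509]
ring 1072 [0.637  0.1514] [0.6265 0.1506] 0.0238 [0.6326 0.1506] [0.0247 0.0471] 1.7 z [0.0909 0.0945 0.0967]
ring fit [0.6191 0.1491] 176.31445908317244 1072
[0.0197 0.0234 0.0255]
[-5.43587144 -3.82452239 24.15972023] [-0.62828868  0.99879882  0.00157392]
```

>>> step_arm --motion '[[[0.03,-0.001,-0.0006,0.008,0,0.5,0],[0.03,-0.001,-0.0006,0.016,0,1.3,0],[0.03,-0.001,-0.0006,0.02,0,1.3,0],[0.03,-0.001,-0.0006,0.02,0,1.3,0],[0.03,-0.001,-0.0006,0.02,0,1.3,0],[0.03,-0.001,-0.0006,0.02,0,1.3,0],[0.03,-0.001,-0.0006,0.02,0,1.3,0],[0.03,-0.001,-0.0006,0.02,0,1.3,0]]]'

```text
time: 22.65
tool_pos: [0.6197, 0.1484, 0.1198]
tcp_rot: [3.133, 0.192, -0.0]
wrist_force: [0.0, -0.9, -2.0]
width: 0.441
```

```bash
cat >> n.py <<'E'
print(s["wrist_force"].round(1),s["torque"].round(3))
# edge of ring outer from dark/bright in plane z=.094: rectified patch at .25 mm/px
from scipy.interpolate import griddata
def plane(h,cx,cy,r=.03,st=.00025):
    g=np.arange(-r,r,st); X,Y=np.meshgrid(cx+g[::-1],cy+g[::-1],indexing="ij")
    cal=get_calibration("wrist");K=np.array(cal["K"]);T=np.linalg.inv(np.array(cal["world_from_camera"]))
    Q=np.stack([X,Y,0*X+h],-1)@T[:3,:3].T+T[:3,3]; rr=np.hypot(Q[...,0],Q[...,1]); th=np.arctan2(rr,Q[...,2])/rr
    return cv2.remap(im,(K[0,0]*th*Q[...,0]+K[0,2]).astype(np.float32),(K[1,1]*th*Q[...,1]+K[1,2]).astype(np.float32),cv2.INTER_LINEAR)
top=c((np.hypot(x-t[0],y-t[1])<.0215)&(abs(z-t[2]-.0495)<.004)&(hsv[...,2]>50),"top2")
A=plane(.094,.62,.149); B=plane(float(t[2]+.0485),.62,.149)
cv2.imwrite("pics/p.png",np.hstack([cv2.resize(A,(400,400)),cv2.resize(B,(400,400))]))
E
python3 n.py
```

```text
[0.61971165 0.14838008 0.1199169 ] [ 3.13279146e+00  1.91439342e-01 -1.63351502e-05] [-0.  0. -0.  0. -0. -0.]
sock top 5767 [0.6227 0.1492] [0.622  0.1487] 0.023 [0.62   0.1493] [0.0382 0.0429] 3.7 z [0.1655 0.1694 0.1704]
square 754 [0.6195 0.1489] [0.6194 0.1487] 0.0089 [0.6185 0.1488] [0.0145 0.0131] 0.0 z [0.1691 0.1699 0.1707]
ring 1081 [0.6331 0.1511] [0.6202 0.1492] 0.0249 [0.6276 0.1503] [0.0342 0.0491] 7.8 z [0.0906 0.0944 0.0958]
ring fit [0.6172 0.1489] 2990.599880075926 1081
[0.0149 0.0244 0.0273]
[ 0.2  0.4 -1. ] [-0.017 -0.033  0.051]
top2 4265 [0.6214 0.1492] [0.6195 0.1488] 0.0198 [0.62   0.1492] [0.0382 0.0376] 14.7 z [0.1686 0.1694 0.1703]
```

View pics/p.png

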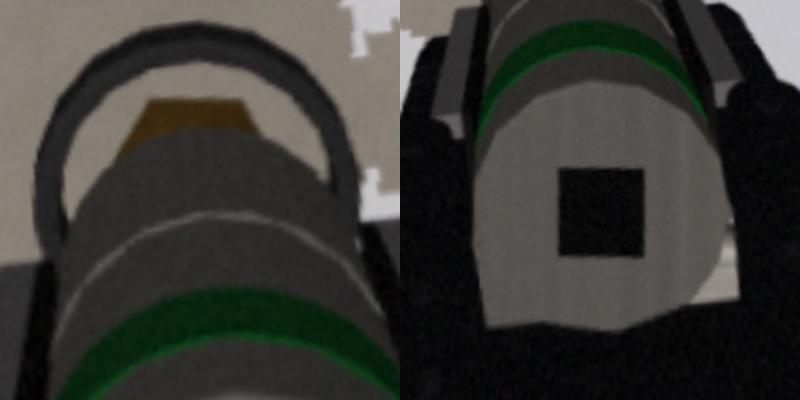

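Earlier readings show contact centred on the axis with no yaw torque, so the position looks right. The square only gives yaw modulo 90°, so the hex may be exactly 30° off. I'll turn 30° and retry.

>>> step_arm --motion '[[[0.03,0.0005,0,0,0,0,-6],[0.03,0.001,0,0,0,0,-12],[0.03,0.0013,0,0,0,0,-18],[0.03,0.0013,0,0,0,0,-24],[0.03,0.0013,0,0,0,0,-29],[0.03,0.0013,0,0,0,0,-30.5],[0.03,0.0013,0,0,0,0,-30.5],[0.03,0.0013,0,0,0,0,-30.5]]]'

```text
time: 23.75
tool_pos: [0.621, 0.1484, 0.1199]
tcp_rot: [3.073, -0.638, -0.001]
wrist_force: [0.2, -1.3, -0.8]
width: 0.442
```

```bash
python3 n.py
```

```text
[0.62097466 0.14840423 0.11989324] [ 3.07312585e+00 -6.38576987e-01 -1.31729627e-03] [-0. -0.  0. -0.  0.  0.]
sock top 5779 [0.6238 0.1476] [0.6231 0.1474] 0.023 [0.6213 0.1491] [0.0426 0.0381] 65.0 z [0.1654 0.1694 0.1704]
square 749 [0.6209 0.1489] [0.6208 0.1488] 0.0088 [0.6204 0.1491] [0.013  0.0146] 60.6 z [0.1691 0.17   0.1708]
ring 989 [0.6323 0.1433] [0.6205 0.1489] 0.0249 [0.6274 0.1461] [0.0488 0.0338] 67.0 z [0.0903 0.0943 0.0956]
ring fit [0.618  0.1498] 1891.5460411358652 989
[0.0143 0.0241 0.0267]
[-0.5 -0.4 -1.3] [ 0.009 -0.021  0.001]
top2 4228 [0.6226 0.1483] [0.6208 0.1485] 0.0199 [0.6211 0.1491] [0.0378 0.0379] 74.1 z [0.1686 0.1694 0.1703]
```

>>> step_arm --motion '[[[0.03,0,0.0002,-0.006,0,0,0],[0.03,0,0.0002,-0.01,0,0,0],[0.03,0,0.0002,-0.013,0,0,0],[0.03,0,0.0002,-0.015,0,0,0],[0.03,0,0.0002,-0.017,0,0,0],[0.03,0,0.0002,-0.019,0,0,0],[0.03,0,0.0002,-0.021,0,0,0],[0.03,0,0.0002,-0.023,0,0,0]]]'

```text
time: 24.85
tool_pos: [0.621, 0.1486, 0.0969]
tcp_rot: [3.073, -0.639, -0.001]
wrist_force: [-1.1, -0.1, -1.5]
width: 0.442
```

It went past the earlier stop with no force. Continuing down to the seat.

>>> step_arm --motion '[[[0.03,0,0,-0.001,0,0,0],[0.03,0,0,-0.002,0,0,0],[0.03,0,0,-0.003,0,0,0],[0.03,0,0,-0.004,0,0,0],[0.03,0,0,-0.005,0,0,0],[0.03,0,0,-0.006,0,0,0],[0.03,0,0,-0.007,0,0,0],[0.03,0,0,-0.007,0,0,0]]]'

```text
time: 25.85
tool_pos: [0.6212, 0.1486, 0.0922]
tcp_rot: [3.073, -0.639, -0.0]
wrist_force: [-6.2, -0.9, 10.4]
width: 0.444
```

```bash
python3 n.py
```

```text
[0.62118003 0.14860134 0.09215525] [ 3.07324782e+00 -6.38560563e-01 -4.27177066e-04] [-0.  0.  0.  0.  0.  0.]
sock top 5781 [0.6239 0.1478] [0.6235 0.1476] 0.0229 [0.6213 0.1494] [0.0425 0.0385] 64.4 z [0.1378 0.1417 0.1427]
square 756 [0.621  0.1491] [0.6211 0.149 ] 0.0088 [0.6206 0.1493] [0.0131 0.0144] 59.0 z [0.1414 0.1422 0.1431]
ring 1175 [0.6367 0.1418] [0.6286 0.1454] 0.0227 [0.6344 0.143 ] [0.0452 0.0183] 67.9 z [0.0904 0.0944 0.0968]
ring fit [0.6194 0.1495] 134.0728749330746 1175
[0.0197 0.0232 0.0254]
[-5.1 -1.5  9.5] [-0.284  0.858 -0.029]
top2 4226 [0.6227 0.1484] [0.621  0.1492] 0.0196 [0.6213 0.1492] [0.038  0.0372] 71.1 z [0.1409 0.1417 0.1426]
```

The socket's top is at 0.141 = 0.085 + 0.056, so it is fully seated. One last check of the drawer, the red socket and the bystanders.

```bash
python3 - <<'E'
from h import *
for c in("top","scene"):
    im,d=read_camera(c);P=cloud(c,d);x,y,z=np.moveaxis(P,-1,0);hsv=cv2.cvtColor(im,cv2.COLOR_BGR2HSV)
    m=(np.hypot(x-.508,y+.253)<.03)&(z>.052)&(z<.07); print(c,"red",P[m].mean(0).round(4))
    m=(abs(y-.15)<.12)&(x>.5)&(x<.57)&(z>.06)&(z<.09)&(hsv[...,1]>110)&(hsv[...,0]>95); print("front x",np.percentile(x[m],[5,50,95]).round(4) if m.sum() else None)
    for n in("jar_mid","beaker_mid","dish_mid","screwdriver_mid","wrench_mid"): print(n,[world(c,r["xyz"]).round(3).tolist() for r in spot_in(c,n)[:1]])
cv2.imwrite("pics/z.png",cv2.resize(im,(768,576)))
E
```

```text
top red [ 0.5095 -0.2538  0.0594]
front x None
jar_mid [[0.671, -0.322, 0.083]]
beaker_mid [[0.447, 0.425, 0.043]]
dish_mid [[0.709, -0.123, 0.008]]
screwdriver_mid []
wrench_mid [[0.618, 0.412, 0.006]]
scene red [ 0.5096 -0.2504  0.058 ]
front x None
jar_mid [[0.683, -0.312, 0.053]]
beaker_mid [[0.46, 0.416, 0.058]]
dish_mid [[0.698, -0.127, 0.007]]
screwdriver_mid [[0.474, -0.051, 0.021]]
wrench_mid [[0.622, 0.418, 0.005]]
```

View pics/z.png

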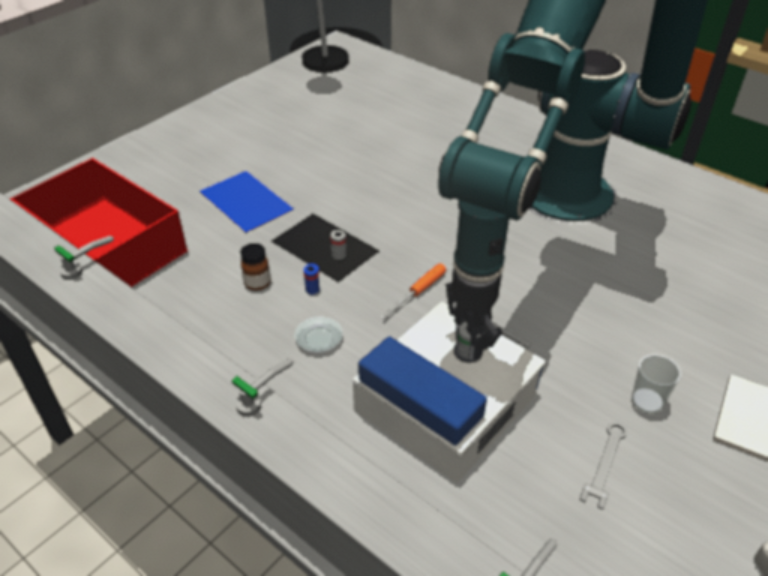

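The scene view shows the drawer shut, with no blue front left visible at about (500,330). The green socket is gripped on the nut at (468,345), and the red one stands on the black mat at (338,243). Handing in.

```bash
python3 -c "
from workcell import *
print(finish_job())"
```

```text
the job is handed in; nothing more can be done
None
```

The job is handed in: the drawer is home, and the green socket is fully down over the nut and still gripped. `finish_job` gave no verdict, so this rests on my own checks.

**Drawer:** I pushed the bar with the closed fingers until it met the stop at about 13 N. The handle then measured x≈0.5155, against 0.516 expected for home. The final scene picture shows it shut, but my last numeric check found no drawer-front pixels, so that one confirmed nothing.

**Socket choice:** I tried only the green one. The guard ring measured about 49 mm outside and 41–42 mm inside, and only the 39 mm green socket suits that. The red socket was never moved. It still stands upright on the black mat.

**Seating:** The first tries stopped about 8–9 mm short, at up to 27 N. The square hole on the socket's top shows its yaw only to within 90°, and the hex inside was about 30° off. After turning it 30° it went down freely. At the end:
- **Height:** its top was at 0.141 m, which is 85 + 56 mm.
- **Position:** its centre was within about 1 mm of the nut's axis.
- **Load:** it was pressing down with about 10 N, with 60 N of commanded grip.

**Bystanders:** All were found within a few mm of where they started; the top view missed the screwdriver, but the scene view found it in place.

**Disagreements:** The closed fingertips measured about 8 mm behind the reported TCP (tool centre point), not 22 mm ahead as described. My first drawer push passed over the handle because of that. I used the measured value afterwards. The job took about 26 s of the 72 s allowed, and I viewed 12 pictures, two over the budget.

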